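# Weigh a pair of sample jars on the spring scale

## Task

Set the loose sample jar upright in the carrier's empty pocket while the carrier stands on the table, then hang the carrier by its handle on the hook of the spring scale, so that both jars hang level and free to be weighed. Lower the load onto the scale gently: its weight is unknown and the arm sinks under it, so let go only when the scale bears the whole weight. Do not disturb the other things.

Things in the scene. Friction and masses are not known exactly. Their poses are not given: they have to be found in the camera images.
- scale: spring scale fixed to the table: grey base plate 170 x 150 x 12 mm, square aluminium post (368 mm high with its black cap), and an arm that slides down the post against a spring. Origin: centre of the base plate's underside; z up; -x is the way the arm reaches out from the post; the hook's saddle lies 150 mm out along -x.
- hook_seat (a point): lowest point of the top surface of the hook's saddle; axes as the scale (x from hook to post, y across the hook). 285 mm high unloaded, sinks with the arm. Hook of 8 mm steel wire: flat saddle 18 mm long, upturned tip at -x (22 mm out, its top 24 mm above this point), at +x a slope up to 28 mm above this point at 23 mm, then a level arm. Mouth between tip and slope 34 mm.
- beam (a joint): how far the scale's arm has sunk on its post, in m: 0 unloaded (upper stop), grows downwards, lower stop at 0.105. The spring gives about 90 N per metre (1 N sinks it 11 mm), almost no preload.
- carrier: grey two-pocket jar carrier with tall rigid steel handle; origin: centre of its underside. Tray 196 (x) by 76 (y) mm, floor 5, walls 30 mm high; pockets 66 mm wide inside, centred 60 mm to -x (empty) and +x (full). Handle: 10 mm round bar, an arch in the y-z plane: level top bar 100 mm long along y, its axis 165 mm above the underside, legs at y = +-62 mm. Mass 0.1 to 0.6 kg (ballast).
- handle_mid (a point): middle of the handle's level top bar, on the bar's axis; axes as the carrier
- pocket_empty (a point): centre of the empty pocket's floor, 60 mm to -x of the carrier's middle, 5 mm above its underside; axes as the carrier
- pocket_full (a point): centre of the floor of the pocket that holds a jar, 60 mm to +x; axes as the carrier
- jar_loose: clear plastic sample jar with a white lid, 52 mm diameter, 85 mm high, upright on the table; the same as the jar in the carrier. Origin: centre of its underside. Mass 0.05 to 0.12 kg, unknown.
- jar_seated: the same kind of jar, standing in the carrier's other pocket; origin: centre of its underside
- tub: bystander: wide clear tub with white lid, 84 mm diameter, 60 mm high
- slim_bottle: bystander: slim clear bottle, 42 mm diameter, 150 mm high
- beaker: bystander: white open beaker, 70 mm wide, 90 mm high
- sponge: bystander: blue block sponge 110 x 70 x 30 mm
- screwdriver: bystander: screwdriver lying on the table
- lid_ring: bystander: white plastic ring, 70 mm diameter, 8 mm high

How it is judged:
On the way:
1. The loose jar stands upright (within 0.1 rad) on the floor of the empty pocket, let go, while the carrier stands on the table (x of jar_loose in the frame of pocket_empty between -0.012 and 0.012 m and y of jar_loose in the frame of pocket_empty between -0.012 and 0.012 m and z of jar_loose in the frame of pocket_empty between -0.004 and 0.01 m and angle between jar_loose's own z axis and vertical below 0.1 rad and contact force between jar_loose and the fingers below 0.1 N and height (world z) of carrier below 0.006 m and linear speed of jar_loose below 0.03 m/s), for 0.2 s.
At the end, for the whole second after the job is handed in: Carrier at rest on the hook: bar middle within 15 mm (along arm) and 20 mm (across) of the saddle, level within 0.25 rad, over 18 mm above the table; arm sunk 15 to 100 mm; both jars in their pockets (12 mm of centre, 10 mm of floor), upright within 0.3 rad. Under 0.04 m/s, 0.3 rad/s (x of handle_mid in the frame of hook_seat between -0.015 and 0.015 m and y of handle_mid in the frame of hook_seat between -0.02 and 0.02 m and z of handle_mid in the frame of hook_seat between 0 and 0.015 m and x of jar_loose in the frame of pocket_empty between -0.012 and 0.012 m and y of jar_loose in the frame of pocket_empty between -0.012 and 0.012 m and z of jar_loose in the frame of pocket_empty between -0.004 and 0.01 m and x of jar_seated in the frame of pocket_full between -0.012 and 0.012 m and y of jar_seated in the frame of pocket_full between -0.012 and 0.012 m and z of jar_seated in the frame of pocket_full between -0.004 and 0.01 m and value of joint beam between 0.015 and 0.1 m and height (world z) of carrier above 0.018 m and angle between carrier's own z axis and vertical below 0.25 rad and angle between each of jar_loose, jar_seated's own z axis and vertical below 0.3 rad and linear speed of carrier below 0.04 m/s and angular speed of carrier below 0.3 rad/s); the robot touches nothing.
It fails at once if The scale's arm jerks: it moves up or down faster than 0.10 m/s (load dropped on it, or let go before the spring bears the whole weight or after pushing well past it) (velocity of joint beam above 0.1 m/s or velocity of joint beam below -0.1 m/s).
It fails at once if The scale's arm is pressed to its lower stop (sunk more than 102 mm) (value of joint beam above 0.102 m).
It fails at once if One of the two sample jars is tipped more than 0.7 rad (angle between any of jar_loose, jar_seated's own z axis and vertical above 0.7 rad).
It fails at once if A bystander is moved more than 30 mm (distance of any of tub, slim_bottle, beaker, sponge, screwdriver, lid_ring from where it was at the start of the episode above 0.03 m).
It also fails if it takes over 66 s, if anything falls off the work surface, if the arm or the gripper's body presses on something with over 40 N, if the wrist force passes 120 N, or if a joint passes its speed limit or range.

## Robot

A 7-joint arm with a two-finger parallel gripper is mounted at the origin on the work surface. World frame = base frame: x ahead of the robot, y to its left, z up, the work surface at z = 0. Lengths are in m, angles in rad, forces in N, time in s.
With the tool pointing down it reaches from about 0.4 to 0.875 m from the base axis. Payload 19.3 kg.
Tool frame: the origin (TCP) lies between the finger pads; the fingertips stand 17 mm ahead of it and the grasp point (between the pads) lies 2 mm behind it; z points along the fingers, y is the line along which they close (so a half turn about z gives the same grasp; the last joint's range is limited). The gripper opens to 85 mm and grips with 20 to 120 N. Pads are 22 mm wide; open, the fingers measure 114 mm over their backs; the gripper's body (76 mm by 85 mm) begins 54 mm behind the grasp point. The pads swing forward as they close: fully open they stand 13 mm farther back than shut.
Start: joints at [1.108, 0.521, -0.036, 1.599, 0.021, 1.021, -0.113], TCP at [0.239, -0.577, 0.248] pointing down, gripper open.
Joint ranges: [-2.91, 2.91], [-0.3, 2.13], [-1.5, 1.42], [0.17, 2.43], [-1.26, 4.41], [0.16, 1.93], [-2.52, 2.52]. Speed limits (rad/s): [1.89, 1.89, 2.39, 2.39, 3.01, 3.01, 3.01].

## Interface

Orientations are given as [roll, pitch, yaw] about the fixed x, y, z axes, in that order (R = Rz(yaw) Ry(pitch) Rx(roll)).
In Python, from workcell import bot gives the robot as it stands.
- The arm moves only by the shell command python3 -m inch 'ROWS' [FORCE]. ROWS is JSON, a list of rows, each a list of 7 numbers: the shift along the tool's x, y, z in units of 200 mm (1.0 is 200 mm), then the turn, a rotation vector about the tool's x, y, z in units of 90 degrees (1.0 is 90 degrees), then the opening, from 0 (shut) to 1 (fully open). In form: [[x, y, z, rx, ry, rz, grip], ...]. A call has 1 to 20 rows; each row is the pose to reach, as a shift and turn from the pose commanded when the call began, along the tool's axes at that moment; what a row does not reach only later rows make up. A row lasts 1/8 s, in which the tool goes at most 62.5 mm and 10.7 degrees, less where a joint would pass 70% of its speed; a pose out of reach is approached as far as the arm can. A call with a number of a shift or a turn outside -1 to 1 is refused whole. A call with a gripper value outside its range is refused whole. The fingers move at their own pace and stop on an object; FORCE is the grip in N (left out, the last holds). Time passes only in rows, so rows that repeat a pose let the fingers close. It gives the time, the measured TCP pose, the force, the opening and the grip force at its end, in the units of the state.
- bot.observe(): the state, without advancing time (a new reading comes with each control period).
- bot.grab_frame(name): name is "side" or "top"; returns a dict with "img" (480x640x3 uint8, red, green, blue), "z_map" (480x640 float32, m along the optical axis (not along the pixel's ray), 0 where there is no reading), "vfov" (degrees; the focal length in pixels is half the picture's height over the tangent of half this angle, whatever the lens; pixels are square), "cx", "cy" (the principal point, pixels), "distortion" ([k1, k2, p1, p2, k3] as OpenCV has them; the pictures are not rectified), "rvec" (rotation vector, rad) and "tvec" (3), from world to camera coordinates, as OpenCV has them. Camera axes: x right, y down, z forward; pixel columns grow to the right and rows downward; lengths in m; the calibration is good to about 2 mm. A picture is of the moment at which its call begins.
- bot.job_done(): hands the job in; it is judged then, once.
The state is a dict: "clock": time; "qpos": joint angles; "qd": joint speeds; "joint_efforts": joint torques, N m; "position": TCP position; "tool_rot": TCP orientation; "force": force on the tool from outside, world axes, zero at the start; "moment": the same for the moment, N m; "grip_width": finger opening in m; "finger_force": force on a finger pad.
Only numpy, scipy, OpenCV 4.12 (cv2) and the standard library are available. Lean on these libraries where they do the work, as an engineer would, in place of code of your own. Each camera call takes 0.05 s, during which the arm holds its last target. There are 200 camera calls.

## Working session

There is one attempt and no reset: what is moved stays moved. The work goes in short steps, Python scripts to look and compute and a shell command to move; the robot and the scene stay as the last step left them, time stands still between calls to the robot, and variables do not carry over. Pictures are saved under pics/ and viewed, at most 10 in all, crops included, and the job is handed in when it is done.

```bash
ls; mkdir -p pics
cat > h.py <<'E'
import numpy as np, cv2
from workcell import bot
from scipy.spatial.transform import Rotation as R
def grab(n,save=None):
    f=bot.grab_frame(n)
    if save: cv2.imwrite(f'pics/{save}.png',f['img'][:,:,::-1])
    return f
def cam(f):
    fl=240/np.tan(np.radians(f['vfov'])/2)
    K=np.array([[fl,0,f['cx']],[0,fl,f['cy']],[0,0,1.]])
    return K,np.array(f['distortion'],float),R.from_rotvec(np.ravel(f['rvec'])).as_matrix(),np.ravel(f['tvec'])
def cloud(f):
    K,d,Rm,t=cam(f)
    v,u=np.mgrid[0:480,0:640]
    p=cv2.undistortPoints(np.stack([u,v],-1).reshape(-1,1,2).astype(np.float64),K,d).reshape(480,640,2)
    z=f['z_map']; c=np.dstack([p*z[...,None],z])
    w=(c-t)@Rm; w[z==0]=np.nan
    return w
def onplane(f,u,v,h):
    K,d,Rm,t=cam(f)
    p=cv2.undistortPoints(np.array([[[u,v]]],float),K,d).ravel()
    r=Rm.T@np.array([*p,1]); o=-Rm.T@t
    return o+r*(h-o[2])/r[2]
E
python3 - <<'E'
from h import *
print(bot.observe())
for n in('side','top'):
    f=grab(n,n+'0'); np.savez(n+'0.npz',**f); K,d,Rm,t=cam(f); print(n,-Rm.T@t,Rm[2],K[0,0],d)
E
```

```text
pics
{'clock': 0.0, 'qpos': array([ 1.10783629,  0.522041  , -0.03631219,  1.59998424,  0.02120575,
        1.02110451, -0.1128368 ]), 'qd': array([ 0.00017025,  0.00039489,  0.00115576,  0.00080355,  0.00023854,
       -0.00075342, -0.00010347]), 'joint_efforts': array([ 4.41502125e-04, -9.27113628e+01,  1.97996669e+00, -3.69947147e+01,
        1.77456747e-02,  8.00654234e-03, -4.12604027e-05]), 'position': array([ 0.23905109, -0.57713958,  0.24771759]), 'tool_rot': array([-3.14044456e+00,  9.44763479e-05,  3.92702701e-01]), 'force': array([ 0.31365711,  0.81143992, -0.15309494]), 'moment': array([ 0.0274569 ,  0.01592085, -0.02117281]), 'finger_force': 0.0, 'grip_width': 0.08555078579139014}
side [0.50528606 0.8775224  0.69010262] [ 0.03615253 -0.84963908 -0.52612396] 445.5787539713916 [-0.06305313  0.          0.          0.          0.        ]
top [0.40907277 0.03190875 1.60795939] [ 0.09171699  0.01445066 -0.99568026] 542.2216099426893 [0.04441703 0.         0.         0.         0.        ]
```

View pics/side0.png

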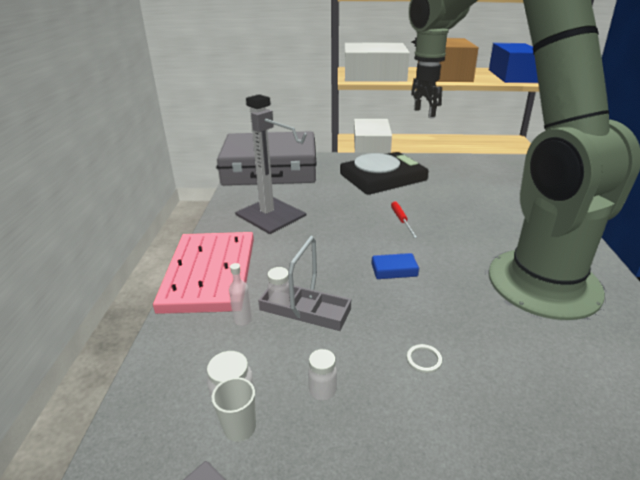

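View pics/top0.png

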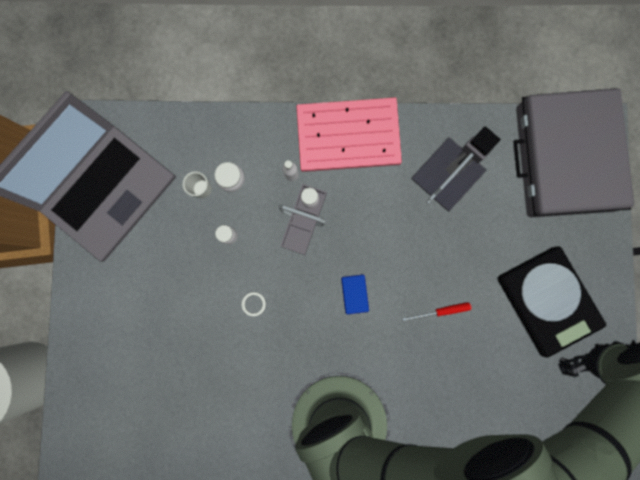

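The side view shows the scale at (265,160), the carrier at (305,290) and the loose jar at (322,375). In the top view the jar lid is at (225,233), the carrier at (303,220) and the hook tip at (431,201). I'll enlarge both areas.

Run:
```python
from h import *
f=dict(np.load('top0.npz')); f={k:f[k] for k in f}
im=f['img'][:,:,::-1]
a=cv2.resize(im[145:265,200:340],None,fx=5.6,fy=5,interpolation=3) if 0 else cv2.resize(im[145:265,195:335],None,fx=5,fy=5,interpolation=2)
cv2.imwrite('pics/a.png',a)
cv2.imwrite('pics/b.png',cv2.resize(im[115:215,400:510],None,fx=6,fy=6,interpolation=2))
w=cloud(f); g=dict(np.load('side0.npz')); ws=cloud(g)
# depth-based: clusters
for n,W in(('top',w),('side',ws)):
    x,y,z=W[...,0],W[...,1],W[...,2]
    print(n,'table z',np.nanmedian(z[(abs(x-.45)<.03)&(abs(y-.2)<.2)]))
    for (u,v) in ([(225,233),(310,197),(303,214),(290,209),(485,140),(445,185)] if n=='top' else [(322,358),(278,273),(308,240),(259,101),(300,136)]):
        print((u,v),np.round(W[v-1:v+2,u-1:u+2].reshape(-1,3)[[0,4,8]],3).tolist())
# bar from depth, post top
x,y,z=w[...,0],w[...,1],w[...,2]
def st(m,l):
    P=w[m]; print(l,len(P),P.mean(0).round(4) if len(P) else '', np.ptp(P,axis=0).round(3) if len(P) else '')
R0=np.zeros((480,640),bool); R0[170:240,265:340]=1
m=R0&(z>.155)&(z<.18); st(m,'bar')
P=w[m]; 
if len(P)>3:
    e,V=np.linalg.eigh(np.cov(P[:,:2].T)); print('bar dir',V[:,1],np.degrees(np.arctan2(V[1,1],V[0,1])))
S=np.zeros_like(R0);S[115:215,400:510]=1
st(S&(z>.355),'cap'); m=S&(z>.27)&(z<.345); st(m,'arm')
for p in w[m][::12]: print(p.round(3))
J=np.zeros_like(R0);J[220:246,212:240]=1
st(J&(z>.075),'jar')
```

```text
top table z -0.0004714025937454071
(225, 233) [[0.538, 0.331, 0.087], [0.536, 0.329, 0.086], [0.533, 0.327, 0.082]]
(310, 197) [[0.643, 0.093, 0.089], [0.64, 0.09, 0.092], [0.638, 0.088, 0.086]]
(303, 214) [[0.585, 0.108, 0.169], [0.582, 0.105, 0.171], [0.579, 0.103, 0.17]]
(290, 209) [[0.598, 0.143, 0.169], [0.595, 0.14, 0.172], [0.592, 0.138, 0.169]]
(485, 140) [[0.736, -0.321, 0.369], [0.734, -0.323, 0.368], [0.733, -0.327, 0.363]]
(445, 185) [[0.641, -0.24, 0.312], [0.638, -0.243, 0.311], [0.69, -0.311, 0.003]]
side table z -0.0005357777269013959
(322, 358) [[0.541, 0.327, 0.083], [0.539, 0.331, 0.085], [0.537, 0.332, 0.083]]
(278, 273) [[0.65, 0.09, 0.09], [0.648, 0.092, 0.089], [0.645, 0.095, 0.089]]
(308, 240) [[0.582, 0.075, 0.169], [0.579, 0.078, 0.169], [0.577, 0.082, 0.169]]
(259, 101) [[0.734, -0.299, 0.366], [0.732, -0.301, 0.363], [0.73, -0.304, 0.359]]
(300, 136) [[0.675, -0.745, 0.109], [0.67, -0.731, 0.109], [0.665, -0.721, 0.109]]
bar 171 [0.5839 0.1101 0.1672] [0.048 0.122 0.022]
bar dir [0.32043269 0.94727129] 71.31090590663504
cap 472 [ 0.7351 -0.3249  0.3655] [0
[... 319 characters left out ...]
.326]
[ 0.715 -0.312  0.331]
[ 0.716 -0.31   0.314]
[ 0.713 -0.304  0.317]
[ 0.707 -0.325  0.344]
[ 0.708 -0.32   0.328]
[ 0.713 -0.314  0.299]
[ 0.707 -0.335  0.325]
[ 0.705 -0.322  0.321]
[ 0.71  -0.319  0.289]
[ 0.702 -0.291  0.313]
[ 0.701 -0.328  0.316]
[ 0.702 -0.327  0.304]
[ 0.699 -0.326  0.305]
[ 0.693 -0.285  0.308]
[ 0.685 -0.281  0.313]
[ 0.678 -0.275  0.309]
[ 0.671 -0.266  0.307]
[ 0.665 -0.265  0.312]
[ 0.658 -0.254  0.314]
[ 0.651 -0.248  0.31 ]
[ 0.642 -0.237  0.317]
[ 0.638 -0.238  0.311]
[ 0.633 -0.238  0.312]
[ 0.628 -0.228  0.301]
[ 0.623 -0.228  0.3  ]
[ 0.619 -0.224  0.282]
[ 0.612 -0.218  0.279]
[ 0.6   -0.205  0.306]
jar 213 [0.5344 0.3327 0.0845] [0.043 0.045 0.019]
```

View pics/a.png

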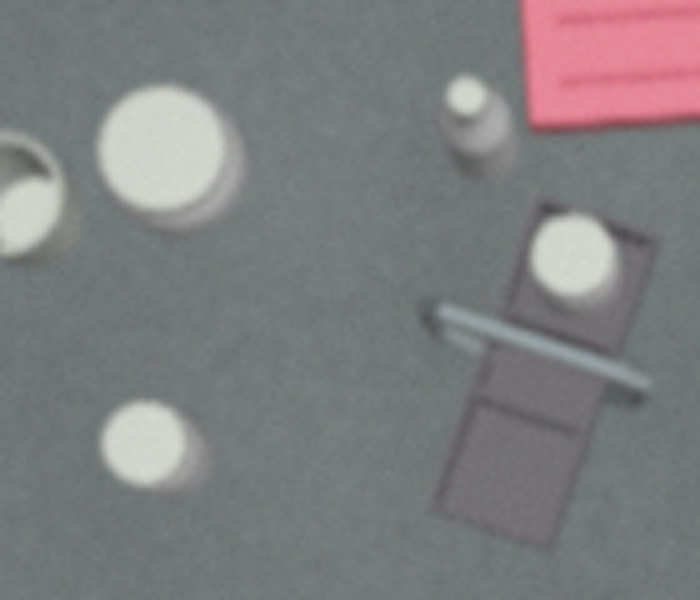

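View pics/b.png

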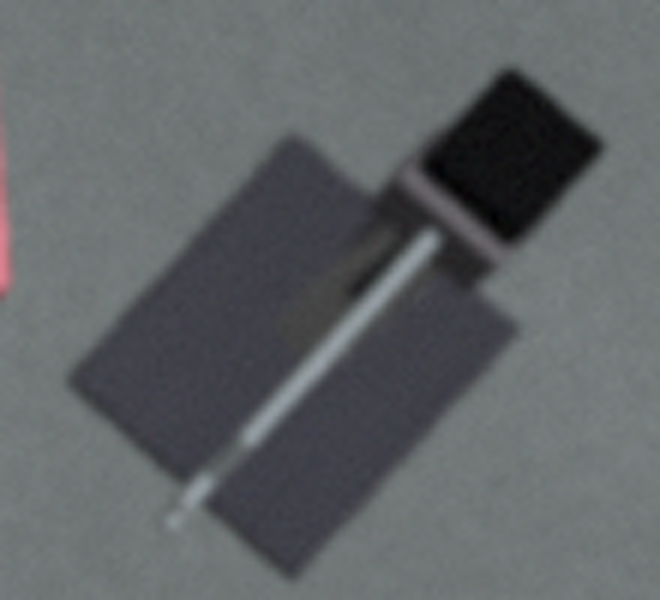

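Crop a shows the loose lid at (144,444), the seated lid at (574,256), the tray corners, and the bar running from (440,313) to (648,384). Crop b shows the hook tip at (172,522), the top of the slope at (248,440), the arm root at (436,238) and the base plate corners.

Run:
```python
from h import *
f=dict(np.load('top0.npz'))
A=lambda x,y,h:onplane(f,(x+.5)/5-.5+195,(y+.5)/5-.5+145,h)[:2]
B=lambda x,y,h:onplane(f,(x+.5)/6-.5+400,(y+.5)/6-.5+115,h)[:2]
d=lambda v:np.degrees(np.arctan2(v[1],v[0])).round(2)
print('jar',A(144,444,.085)); s=A(574,256,.09); print('seated',s)
c=[A(540,204,.03),A(657,240,.03),A(552,548,.03),A(434,510,.03)]
C=np.mean(c,0); print('tray',C,'yaw',d(c[0]+c[1]-c[2]-c[3]),[np.linalg.norm(c[i]-c[(i+1)%4]).round(3) for i in range(4)])
b=A(440,313,.168),A(648,384,.168); print('bar',np.mean(b,0),'dir',d(b[0]-b[1]),np.linalg.norm(b[0]-b[1]))
print('yaw via seated',d(s-np.mean(b,0)),np.linalg.norm(s-np.mean(b,0)))
p=[B(290,135,.012),B(68,380,.012),B(290,578,.012),B(520,325,.012)]
print('base',np.mean(p,0),d(p[0]-p[1]),d(p[3]-p[2]),[np.linalg.norm(p[i]-p[(i+1)%4]).round(3) for i in range(4)])
t=B(174,520,.309);sl=B(248,440,.313);r=B(436,238,.313)
print('tip',t,'slope',sl,'root',r,d(r-sl),np.linalg.norm(sl-t))
P0=np.mean(p,0)
for yaw in(d(r-sl),):
    u=np.array([np.cos(np.radians(yaw)),np.sin(np.radians(yaw))]); print('seat from tip',t+.022*u,'slope',sl-.023*u,'base',P0-.15*u)
```

```text
jar [0.53466319 0.33341744]
seated [0.6434725  0.09199187]
tray [0.58235511 0.10982139] yaw -18.05 [np.float64(0.072), np.float64(0.191), np.float64(0.072), np.float64(0.191)]
bar [0.58133295 0.10435828] dir 71.65 0.11787709646655739
yaw via seated -11.26 0.06335812260642164
base [ 0.72575471 -0.31599322] -41.56 -41.85 [np.float64(0.166), np.float64(0.146), np.float64(0.17), np.float64(0.147)]
tip [ 0.59901062 -0.20386498] slope [ 0.6310021  -0.23275848] root [ 0.71359    -0.30822286] -42.42 0.04310787730336195
seat from tip [ 0.61525145 -0.21870531] slope [ 0.61402304 -0.2172436 ] base [ 0.61502172 -0.21480921]
```

```bash
cat >> h.py <<'E'
def to(x,y,z,yawdeg,base=None):
    "tool-frame shift/turn units from the present (or base) pose to tool-down pose with given yaw"
    o=bot.observe(); p=np.array(o['position']); r=R.from_euler('xyz',o['tool_rot'])
    if base is not None: p,r=np.array(base[0]),R.from_euler('xyz',base[1])
    t=R.from_euler('xyz',[np.pi,0,np.radians(yawdeg)])
    s=r.inv().apply(np.array([x,y,z])-p)/.2; w=(r.inv()*t).as_rotvec()/(np.pi/2)
    print('clock',round(o['clock'],2),'shift',s.round(4),'turn',w.round(4),'rows>=',np.ceil(np.linalg.norm(s)*.2/.0625))
E
python3 -m inch '[[0.89,-0.785,-0.2,0,0,0,1],[0.89,-0.785,-0.2,0,0,0,1],[0.89,-0.785,-0.2,0,0,0,1],[0.89,-0.785,-0.2,0,0,0,1],[0.89,-0.785,-0.2,0,0,0,1]]' 60
python3 -m inch '[[0.89,-0.785,-0.2,0,0,0.452,1],[0.89,-0.785,-0.2,0,0,0.452,1],[0.89,-0.785,-0.2,0,0,0.452,1],[0.89,-0.785,-0.2,0,0,0.452,1],[0.89,-0.785,-0.2,0,0,0.452,1]]' 60
python3 -c "
from h import *
print(bot.observe()['qpos'])
to(.5347,.3334,.2,-18.2)"
```

```text
clock: 0.72
position: [0.3456, -0.3612, 0.2891]
tool_rot: [3.141, -0.001, 0.398]
force: [-0.7, -0.0, -1.3]
grip_width: 0.0853
finger_force: 0.0
clock: 1.35
position: [0.4487, -0.1494, 0.3285]
tool_rot: [-3.141, -0.0, -0.32]
force: [0.6, -0.9, -0.7]
grip_width: 0.0855
finger_force: 0.0
[ 0.32676393  0.19376189 -0.15284721  1.8740115   0.03313468  1.07620649
 -1.72971441]
clock 1.35 shift [-0.3509 -2.4269  0.6427] turn [-0.0001 -0.     -0.0014] rows>= 9.0
```

```bash
python3 -m inch '[[-0.12,-0.9,0,0,0,-1,1],[-0.12,-0.9,0,0,0,-1,1],[-0.12,-0.9,0,0,0,-1,1],[-0.12,-0.9,0,0,0,-1,1],[-0.12,-0.9,0,0,0,-1,1],[-0.12,-0.9,0,0,0,-1,1],[-0.12,-0.9,0,0,0,-1,1],[-0.12,-0.9,0,0,0,-1,1],[-0.12,-0.9,0,0,0,-1,1]]'
python3 -c "
from h import *
print(bot.observe()['qpos'])
to(.5347,.3334,.22,161.8)"
```

```text
clock: 2.48
position: [0.4814, 0.0267, 0.328]
tool_rot: [-3.141, 0.0, 1.257]
force: [0.4, 0.6, -0.6]
grip_width: 0.0852
finger_force: 0.0
[ 0.23825832  0.2364222  -0.49900575  1.84013725  0.12611198  1.09682059
 -0.62089054]
clock 2.48 shift [ 1.5412 -0.2198  0.5398] turn [-4.000e-04 -2.000e-04 -9.977e-01] rows>= 6.0
```

```bash
python3 -m inch '[[0.95,-0.14,0.1,0,0,-0.998,1],[0.95,-0.14,0.1,0,0,-0.998,1],[0.95,-0.14,0.1,0,0,-0.998,1],[0.95,-0.14,0.1,0,0,-0.998,1],[0.95,-0.14,0.1,0,0,-0.998,1],[0.95,-0.14,0.1,0,0,-0.998,1],[0.95,-0.14,0.1,0,0,-0.998,1],[0.95,-0.14,0.1,0,0,-0.998,1],[0.95,-0.14,0.1,0,0,-0.998,1],[0.95,-0.14,0.1,0,0,-0.998,1]]'
python3 -c "
from h import *
print(bot.observe()['qpos'])
to(.5347,.3334,.13,161.8)"
```

```text
clock: 3.72
position: [0.5143, 0.2159, 0.3078]
tool_rot: [-3.141, -0.001, 2.82]
force: [0.4, 0.5, -0.3]
grip_width: 0.0856
finger_force: 0.0
[ 0.11989612  0.47077391 -0.87610797  1.67540953  0.38594774  1.17962547
  0.39578863]
clock 3.73 shift [0.0883 0.5898 0.889 ] turn [-0.0002 -0.0005 -0.0027] rows>= 4.0
```

```bash
python3 -m inch '[[0.0883,0.5898,0.3,0,0,-0.0027,1],[0.0883,0.5898,0.7,0,0,-0.0027,1],[0.0883,0.5898,0.889,0,0,-0.0027,1],[0.0883,0.5898,0.889,0,0,-0.0027,1],[0.0883,0.5898,0.889,0,0,-0.0027,1],[0.0883,0.5898,0.889,0,0,-0.0027,1]]'
python3 -c "
from h import *
print(bot.observe()['qpos'])
grab('side','s1')
to(.5347,.3334,.05,161.8)
im=cv2.imread('pics/s1.png'); cv2.imwrite('pics/s1c.png',cv2.resize(im[200:450,180:440],None,fx=2.3,fy=2.3))"
```

```text
clock: 4.47
position: [0.5349, 0.334, 0.1318]
tool_rot: [3.141, 0.001, 2.824]
force: [0.1, 0.4, 1.2]
grip_width: 0.0853
finger_force: 0.0
[-0.17751281  0.77055099 -0.74216111  1.65296484  0.61128802  0.96280866
  0.11354186]
clock 4.53 shift [ 0.0019 -0.004   0.4114] turn [0.0008 0.001  0.    ] rows>= 2.0
```

View pics/s1c.png

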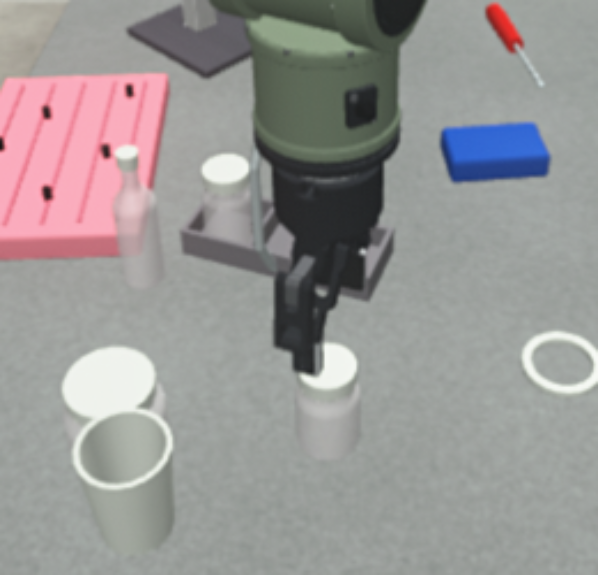

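The open fingers sit centred over the loose jar (crop pixel 330,365), clear of the tub, the beaker and the carrier.

```bash
python3 -m inch '[[0.002,-0.004,0.2,0,0,0,1],[0.002,-0.004,0.35,0,0,0,1],[0.002,-0.004,0.424,0,0,0,1],[0.002,-0.004,0.424,0,0,0,1],[0.002,-0.004,0.424,0,0,0,0.75],[0.002,-0.004,0.424,0,0,0,0.5],[0.002,-0.004,0.424,0,0,0,0.5],[0.002,-0.004,0.424,0,0,0,0.3],[0.002,-0.004,0.424,0,0,0,0.3]]' 30
python3 -c "
from h import *
print(bot.observe()['finger_force'])
to(.5347,.3334,.15,161.8)"
```

```text
clock: 5.65
position: [0.5342, 0.3338, 0.0471]
tool_rot: [3.141, 0.001, 2.825]
force: [-1.8, -2.7, 11.5]
grip_width: 0.0508
finger_force: 29.7
29.664712753146887
clock 5.65 shift [-0.0035 -0.0009 -0.5145] turn [0.0006 0.0008 0.0009] rows>= 2.0
```

```bash
python3 -m inch '[[0,0,-0.1,0,0,0,0.3],[0,0,-0.3,0,0,0,0.3],[0,0,-0.4,0,0,0,0.3],[0,0,-0.4,0,0,0,0.3],[0,0,-0.4,0,0,0,0.3]]'
python3 -c "
from h import *
to(.5252,.1284,.127,161.8)"
```

```text
clock: 6.28
position: [0.5335, 0.3331, 0.1249]
tool_rot: [-3.141, -0.0, 2.825]
force: [0.7, -1.0, -1.2]
grip_width: 0.0506
finger_force: 32.3
clock 6.28 shift [-0.279  -0.9855 -0.0097] turn [-0.0006 -0.0003  0.0009] rows>= 4.0
```

```bash
python3 -m inch '[[-0.05,-0.17,-0.02,0,0,0,0.3],[-0.12,-0.42,-0.02,0,0,0,0.3],[-0.19,-0.67,-0.02,0,0,0,0.3],[-0.25,-0.88,-0.02,0,0,0,0.3],[-0.279,-0.9855,-0.02,0,0,0.001,0.3],[-0.279,-0.9855,-0.02,0,0,0.001,0.3],[-0.279,-0.9855,-0.02,0,0,0.001,0.3]]'
python3 - <<'E'
from h import *
f=grab('top','t2');g=grab('side','s2')
to(.5252,.1284,.053,161.8)
a=cv2.resize(cv2.imread('pics/t2.png')[150:290,230:350],None,fx=3.4,fy=3.4,interpolation=2)
b=cv2.resize(cv2.imread('pics/s2.png')[200:360,240:380],None,fx=2.7,fy=2.975,interpolation=2)
cv2.imwrite('pics/ab2.png',np.hstack([a,b[:a.shape[0]]]) if b.shape[0]>=a.shape[0] else np.hstack([a,np.vstack([b,np.zeros((a.shape[0]-b.shape[0],b.shape[1],3),np.uint8)])]))
E
```

```text
clock: 7.15
position: [0.5252, 0.1297, 0.1292]
tool_rot: [3.141, -0.001, 2.825]
force: [-0.6, 0.4, -0.7]
grip_width: 0.0507
finger_force: 32.2
clock 7.25 shift [-0.0027 -0.008   0.3821] turn [ 0.0003 -0.0004  0.0009] rows>= 2.0
```

View pics/ab2.png

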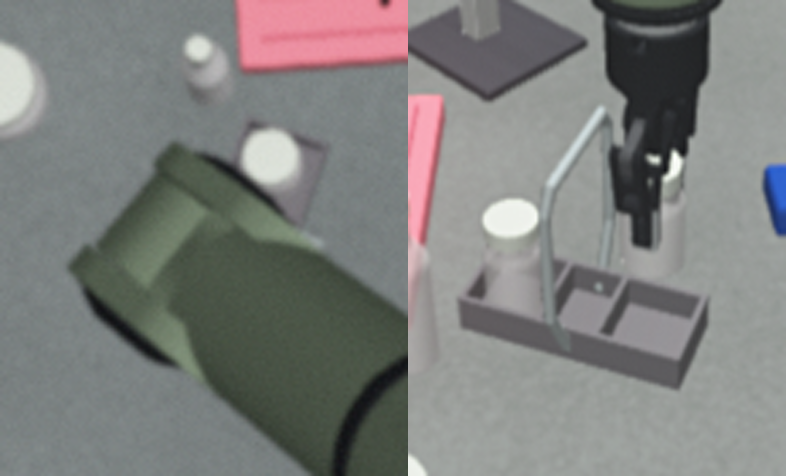

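The jar hangs upright above the empty pocket, with the gripper clear of the handle.

```bash
python3 -m inch '[[-0.003,-0.008,0.1,0,0,0,0.3],[-0.003,-0.008,0.2,0,0,0,0.3],[-0.003,-0.008,0.28,0,0,0,0.3],[-0.003,-0.008,0.34,0,0,0,0.3],[-0.003,-0.008,0.37,0,0,0,0.3],[-0.003,-0.008,0.382,0,0,0,0.3],[-0.003,-0.008,0.382,0,0,0,0.3]]'
python3 - <<'E'
from h import *
f=grab('side','s3')
cv2.imwrite('pics/s3c.png',cv2.resize(cv2.imread('pics/s3.png')[210:340,250:380],None,fx=4,fy=4,interpolation=2))
E
```

```text
clock: 8.12
position: [0.5257, 0.1272, 0.0535]
tool_rot: [3.141, 0.0, 2.824]
force: [-0.4, 0.1, -0.7]
grip_width: 0.0509
finger_force: 32.2
```

View pics/s3c.png

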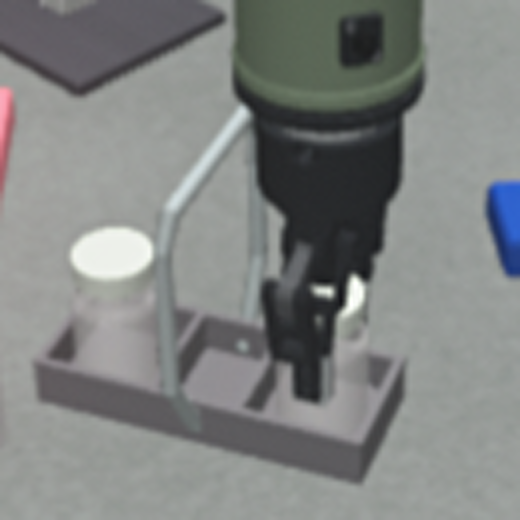

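The jar is inside the empty pocket and upright, so I'll release it and rise.

```bash
python3 -m inch '[[0,0,0.005,0,0,0,0.3],[0,0,0.005,0,0,0,0.6],[0,0,0.005,0,0,0,0.8],[0,0,0.005,0,0,0,0.9],[0,0,0.005,0,0,0,0.9]]'
python3 -m inch '[[0,0,-0.1,0,0,0,0.9],[0,0,-0.3,0,0,0,0.9],[0,0,-0.6,0,0,0,0.9],[0,0,-0.9,0,0,0,0.9],[0,0,-1,0,0,0,0.9],[0,0,-1,0,0,0,0.9]]'
python3 - <<'E'
from h import *
print(bot.observe()['qpos'])
f=grab('side','s4')
K,d,Rm,t=cam(f)
c,s=np.cos(np.radians(-18.1)),np.sin(np.radians(-18.1))
# offset 25 mm along carrier -y / +y
for o in(25,-25):
    x,y=.5825-s*o*1e-3,.1098+c*o*1e-3; print(o,x,y); to(x,y,.24,71.9)
cv2.imwrite('pics/s4c.png',cv2.resize(cv2.imread('pics/s4.png')[210:340,250:380],None,fx=4,fy=4,interpolation=2))
E
```

```text
clock: 8.8
position: [0.5256, 0.1272, 0.0523]
tool_rot: [3.142, 0.0, 2.824]
force: [0.3, 0.2, -0.2]
grip_width: 0.0772
finger_force: 0.0
clock: 9.55
position: [0.5258, 0.1272, 0.2541]
tool_rot: [3.141, 0.002, 2.824]
force: [0.0, -0.1, -1.2]
grip_width: 0.077
finger_force: 0.0
[ 0.28822457  0.50352565 -0.87945525  1.78670223  0.44199767  1.05891117
  0.50049067]
25 0.5902669107407683 0.1335628932906946
clock 9.6 shift [-0.2979  0.1329  0.0633] turn [2.000e-04 4.000e-04 9.988e-01] rows>= 2.0
-25 0.5747330892592317 0.0860371067093054
clock 9.6 shift [-0.2984 -0.1171  0.0634] turn [2.000e-04 4.000e-04 9.988e-01] rows>= 2.0
```

View pics/s4c.png

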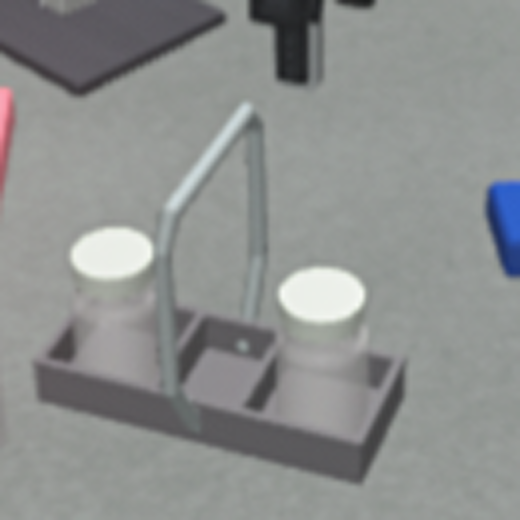

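The loose jar now stands upright in the carrier and is released. Next I'll grip the handle bar 25 mm off its middle.

```bash
python3 -m inch '[[-0.1,-0.04,0,0,0,0.999,0.9],[-0.2,-0.08,0,0,0,0.999,0.9],[-0.298,-0.117,0,0,0,0.999,0.9],[-0.298,-0.117,0.06,0,0,0.999,0.9],[-0.298,-0.117,0.06,0,0,0.999,0.9],[-0.298,-0.117,0.06,0,0,0.999,0.9],[-0.298,-0.117,0.06,0,0,0.999,0.9],[-0.298,-0.117,0.06,0,0,0.999,0.8],[-0.298,-0.117,0.06,0,0,0.999,0.8],[-0.298,-0.117,0.06,0,0,0.999,0.8]]' 120
python3 - <<'E'
from h import *
f=dict(bot.grab_frame('side'))
K,d,Rm,t=cam(f)
A=lambda x,y:onplane(f,(x+.5)/4-.5+250,(y+.5)/4-.5+210,.167)[:2]
a,b=A(245,107),A(168,210); print(a,b,(a+b)/2,np.linalg.norm(a-b))
W=cloud(f); m=np.zeros((480,640),bool); m[225:275,285:320]=1
P=W[m&(abs(W[...,2]-.166)<.008)&(abs(W[...,0]-.58)<.05)]; print(len(P),P.mean(0),P.min(0),P.max(0))
to(.5747,.0860,.163,71.9)
print(bot.observe()['qpos'])
E
```

```text
clock: 10.85
position: [0.5742, 0.0864, 0.2391]
tool_rot: [-3.14, 0.001, 1.256]
force: [-0.1, 0.3, -0.3]
grip_width: 0.0682
finger_force: 0.0
[0.57433029 0.06065209] [0.60654995 0.15702159] [0.59044012 0.10883684] 0.10161292937154837
193 [0.5918405  0.12024593 0.16717213] [0.5678592  0.05726727 0.15842965] [0.61176889 0.16969828 0.17234196]
clock 10.9 shift [-0.001   0.003   0.3814] turn [-0.001   0.0006  0.0012] rows>= 2.0
[ 0.08453616  0.49564206 -0.47281371  1.7107059   0.26005719  0.99974117
 -0.79546221]
```

```bash
python3 -m inch '[[-0.001,0.02,0.15,0,0,0.001,0.8],[-0.001,0.02,0.3,0,0,0.001,0.8],[-0.001,0.02,0.381,0,0,0.001,0.8],[-0.001,0.02,0.381,0,0,0.001,0.8],[-0.001,0.02,0.381,0,0,0.001,0.5],[-0.001,0.02,0.381,0,0,0.001,0.35]]' 20
python3 -m inch '[[0,0,0,0,0,0,0.25],[0,0,0,0,0,0,0.2],[0,0,0,0,0,0,0.15],[0,0,0,0,0,0,0.12],[0,0,0,0,0,0,0.1],[0,0,0,0,0,0,0.05],[0,0,0,0,0,0,0],[0,0,0,0,0,0,0]]' 20
python3 - <<'E'
from h import *
print(bot.observe())
grab('side','s5')
cv2.imwrite('pics/s5c.png',cv2.resize(cv2.imread('pics/s5.png')[190:340,240:390],None,fx=3.6,fy=3.6,interpolation=2))
E
```

```text
clock: 11.65
position: [0.579, 0.085, 0.1651]
tool_rot: [3.14, -0.001, 1.253]
force: [-0.1, -0.4, 0.3]
grip_width: 0.0325
finger_force: 0.0
clock: 12.65
position: [0.5786, 0.0849, 0.1641]
tool_rot: [3.142, 0.0, 1.253]
force: [2.3, -1.8, 0.4]
grip_width: 0.009
finger_force: 19.7
{'clock': 12.65, 'qpos': array([ 0.06127897,  0.59032588, -0.43998449,  1.7688408 ,  0.32005458,
        0.85364121, -0.84373838]), 'qd': array([-3.07019260e-04, -1.05842488e-03,  7.70863499e-06,  1.29455166e-03,
       -1.39878012e-04,  4.07832090e-04, -2.16537024e-03]), 'joint_efforts': array([-8.34948700e-01, -9.10901427e+01, -8.13342869e+00, -3.02327299e+01,
       -3.79538666e-01,  3.14208521e-01,  5.45121753e-02]), 'position': array([0.57859624, 0.0848848 , 0.1641122 ]), 'tool_rot': array([3.14154535e+00, 1.32943342e-05, 1.25306520e+00]), 'force': array([ 2.28779683, -1.84940353,  0.43321345]), 'moment': array([-0.2483806 , -0.36422206, -0.07635367]), 'finger_force': 19.68500107526779, 'grip_width': 0.008978999526944594}
```

View pics/s5c.png

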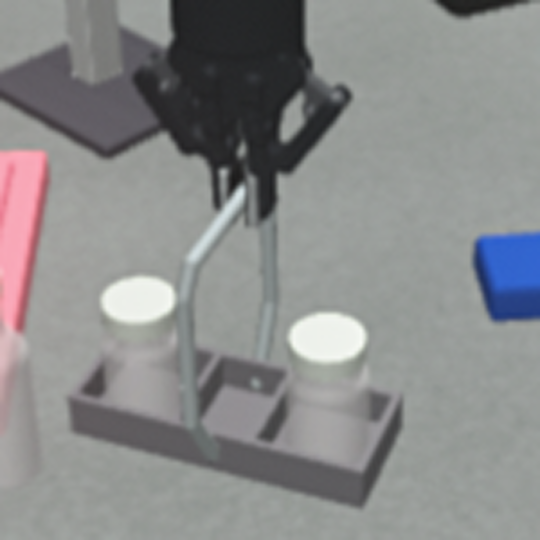

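The bar is gripped beside its middle and the carrier is still flat, with both jars in place. I'll raise the grip force and lift gently.

```bash
python3 -m inch '[[0,0,0,0,0,0,0],[0,0,0,0,0,0,0],[0,0,0,0,0,0,0],[0,0,-0.02,0,0,0,0],[0,0,-0.04,0,0,0,0],[0,0,-0.07,0,0,0,0],[0,0,-0.1,0,0,0,0],[0,0,-0.13,0,0,0,0],[0,0,-0.16,0,0,0,0],[0,0,-0.18,0,0,0,0],[0,0,-0.2,0,0,0,0],[0,0,-0.2,0,0,0,0],[0,0,-0.2,0,0,0,0]]' 120
python3 - <<'E'
from h import *
o=bot.observe(); print(o['position'],o['force'],o['moment'],o['tool_rot'])
f=grab('side','s6'); 
cv2.imwrite('pics/s6c.png',cv2.resize(cv2.imread('pics/s6.png')[90:340,240:390],None,fx=2.4,fy=2.4,interpolation=2))
E
```

```text
clock: 14.32
position: [0.5785, 0.0849, 0.204]
tool_rot: [-3.141, 0.0, 1.253]
force: [-0.3, 0.1, -4.3]
grip_width: 0.0061
finger_force: 118.0
[0.57848912 0.08488372 0.203963  ] [-0.25535519  0.09759409 -4.33839506] [-0.0715244   0.05095408  0.01152818] [-3.14138777e+00  1.14954436e-04  1.25312088e+00]
```

View pics/s6c.png

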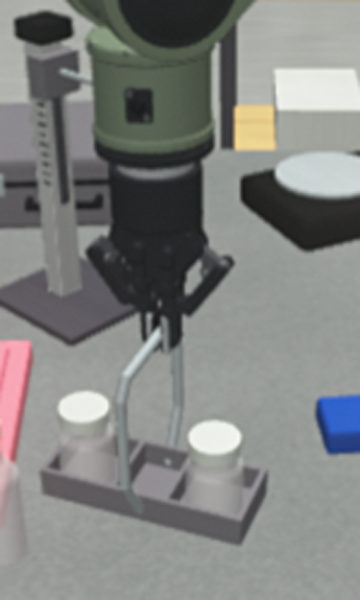

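The carrier hangs level from the gripper with both jars in place, and the scale post is at crop pixel (55,200). From here I'll measure numerically.

```bash
cat > lev.py <<'E'
from h import *
def lids(f,zmin,zmax,xr,yr):
    W=cloud(f); im=f['img'].astype(int)
    m=(im.min(2)>185)&(W[...,2]>zmin)&(W[...,2]<zmax)&(W[...,0]>xr[0])&(W[...,0]<xr[1])&(W[...,1]>yr[0])&(W[...,1]<yr[1])
    n,l,s,c=cv2.connectedComponentsWithStats(m.astype(np.uint8))
    for i in range(1,n):
        if s[i,4]>40:
            P=W[l==i]; print('lid',s[i,4],np.median(P,0).round(4),np.percentile(P[:,2],90).round(4))
if __name__=='__main__':
    f=grab('side'); o=bot.observe()
    lids(f,.08,.2,(.4,.75),(0,.25))
    W=cloud(f); p=o['position']
    m=(abs(W[...,2]-p[2])<.012)&(W[...,1]>p[1]+.02)&(W[...,1]<p[1]+.08)&(abs(W[...,0]-p[0]-.015)<.025)
    P=W[m]; print('bar',len(P),P.mean(0),[ (round(q,3),np.percentile(P[(abs(P[:,1]-q)<.006)][:,2],80).round(4)) for q in np.arange(p[1]+.025,p[1]+.07,.01)])
    # hook in side view
    m=(W[...,2]>.26)&(W[...,2]<.33)&(W[...,0]<.68)&(W[...,0]>.58)&(W[...,1]<-.17)&(W[...,1]>-.3)
    print('hook',m.sum(), W[m][::6].round(3).tolist())
    fs=[]
    for i in range(10):
        bot.grab_frame('top'); fs.append(bot.observe()['force'])
    print('force',np.mean(fs,0),np.std(fs,0))
E
python3 lev.py
```

```text
lid 217 [0.6528 0.0968 0.1302] 0.1316
lid 48 [0.7264 0.1491 0.1497] 0.151
lid 247 [0.5325 0.136  0.128 ] 0.1294
lid 55 [0.7247 0.1623 0.101 ] 0.1061
bar 120 [0.59633837 0.13909817 0.20638884] [(np.float64(0.11), np.float64(0.2097)), (np.float64(0.12), np.float64(0.2093)), (np.float64(0.13), np.float64(0.2086)), (np.float64(0.14), np.float64(0.2087)), (np.float64(0.15), np.float64(0.2086))]
hook 0 []
force [ 0.17191644 -0.04447794 -3.68507035] [0.53632164 0.79043382 0.59974755]
```

Run:
```python
from h import *
f=dict(np.load('side0.npz')); t=dict(np.load('top0.npz'))
for n,g in(('side',f),('top',t)):
    W=cloud(g); z=W[...,2]; near=(abs(W[...,0]-.73)<.12)&(abs(W[...,1]+.32)<.12)
    m=near&(z>.362)&(z<.376); P=W[m]; r=cv2.minAreaRect(P[:,:2].astype(np.float32)); print(n,'cap',len(P),P.mean(0),r)
    m=near&(z>.008)&(z<.016); P=W[m]; print(' base',len(P),cv2.minAreaRect(P[:,:2].astype(np.float32)))
    m=(z>.265)&(z<.33)&(W[...,0]<.69)&(W[...,0]>.56)&(W[...,1]<-.17)&(W[...,1]>-.29); P=W[m]; print(' hook',len(P))
    if len(P)>3:
        a=np.array([np.cos(np.radians(-42)),np.sin(np.radians(-42))]); s=np.array([.6147,-.217])
        q=(P[:,:2]-s)@a; r=(P[:,:2]-s)@np.array([-a[1],a[0]])
        for k in np.argsort(q)[::max(1,len(q)//25)]: print('  ',q[k].round(3),r[k].round(3),P[k,2].round(3))
```

```text
side cap 122 [ 0.7397779  -0.32058473  0.36643575] ((0.7387841939926147, -0.3253532946109772), (0.05092525854706764, 0.04906846210360527), 42.87801742553711)
 base 1164 ((0.7321556210517883, -0.3195377588272095), (0.15370360016822815, 0.1761663258075714), 48.11399459838867)
 hook 138
   -0.022 0.003 0.304
   -0.018 0.002 0.308
   -0.016 0.004 0.3
   -0.013 0.005 0.302
   -0.011 -0.0 0.289
   -0.008 0.001 0.287
   -0.006 0.007 0.279
   -0.0 0.004 0.283
   0.005 0.007 0.282
   0.01 0.006 0.281
   0.014 0.005 0.282
   0.016 0.003 0.292
   0.019 0.007 0.303
   0.021 0.005 0.305
   0.021 0.005 0.297
   0.024 0.006 0.299
   0.025 0.004 0.312
   0.028 0.004 0.311
   0.035 0.002 0.311
   0.039 0.001 0.31
   0.048 0.005 0.309
   0.055 0.006 0.308
   0.058 0.006 0.307
   0.068 0.001 0.309
   0.074 0.006 0.309
   0.083 0.002 0.312
   0.085 0.006 0.312
   0.094 0.006 0.31
top cap 417 [ 0.73599877 -0.32562921  0.36624813] ((0.7363516688346863, -0.32589191198349), (0.04956444352865219, 0.050300031900405884), 48.01782989501953)
 base 1668 ((0.7280110716819763, -0.31684961915016174), (0.22386561334133148, 0.2386588156223297), 87.58879089355469)
 hook 171
   -0.026 -0.001 0.309
   -0.02 0.001 0.306
   -0.013 0.003 0.293
   -0.006 0.001 0.281
   -0.002 -0.001 0.286
   0.004 -0.003 0.285
   0.008 -0.001 0.288
   0.012 0.001 0.295
   0.015 0.002 0.292
   0.017 -0.003 0.302
   0.019 -0.001 0.314
   0.023 0.002 0.313
   0.027 0.004 0.316
   0.032 0.0 0.311
   0.035 0.0 0.312
   0.039 0.002 0.317
   0.045 0.001 0.308
   0.048 -0.001 0.313
   0.055 0.001 0.31
   0.059 -0.001 0.312
   0.063 0.002 0.31
   0.068 0.002 0.307
   0.072 -0.003 0.309
   0.075 -0.003 0.311
   0.079 0.003 0.31
   0.084 -0.002 0.309
   0.089 0.003 0.309
   0.094 0.001 0.31
   0.1 0.001 0.314
```

```bash
python3 -m inch '[[0,0,-0.02,0,0,0.01,0],[0,0,-0.07,0,0,0.025,0],[0,0,-0.13,0,0,0.05,0],[0,0,-0.19,0,0,0.08,0],[0,0,-0.25,0,0,0.11,0],[0,0,-0.31,0,0,0.14,0],[0,0,-0.37,0,0,0.17,0],[0,0,-0.43,0,0,0.2,0],[0,0,-0.49,0,0,0.23,0],[0,0,-0.55,0,0,0.25,0],[0,0,-0.6,0,0,0.262,0],[0,0,-0.625,0,0,0.264,0],[0,0,-0.625,0,0,0.264,0],[0,0,-0.625,0,0,0.264,0]]'
python3 -c "
from h import *
print(bot.observe()['qpos']); to(.4879,-.1345,.328,48)"
```

```text
clock: 16.68
position: [0.5784, 0.0848, 0.3287]
tool_rot: [-3.141, 0.001, 0.839]
force: [-0.6, 0.0, -3.1]
grip_width: 0.0064
finger_force: 118.1
[ 0.03371559  0.40482729 -0.39173046  1.59382535  0.16349857  1.17615206
 -1.12487151]
clock 16.68 shift [-1.1181  0.3965  0.0039] turn [-0.0003  0.0003  0.0005] rows>= 4.0
```

```bash
python3 -m inch '[[-0.03,0.011,0,0,0,0,0],[-0.1,0.035,0,0,0,0,0],[-0.2,0.071,0,0,0,0,0],[-0.31,0.11,0,0,0,0,0],[-0.42,0.149,0,0,0,0,0],[-0.53,0.188,0,0,0,0,0],[-0.64,0.227,0,0,0,0,0],[-0.75,0.266,0,0,0,0,0],[-0.85,0.301,0,0,0,0,0],[-0.94,0.333,0,0,0,0,0],[-0.98,0.347,0,0,0,0,0],[-0.99,0.351,0,0,0,0,0]]'
python3 -m inch '[[-0.04,0.015,0,0,0,0,0],[-0.09,0.032,0,0,0,0,0],[-0.12,0.042,0,0,0,0,0],[-0.128,0.045,0,0,0,0,0],[-0.128,0.045,0,0,0,0,0],[-0.128,0.045,0,0,0,0,0]]'
python3 - <<'E'
from h import *
from lev import lids
print(bot.observe()['qpos'])
f=grab('side'); lids(f,.2,.32,(.3,.75),(-.35,.05))
o=bot.observe()
to(.5994,-.2349,.328,48)
fs=[]
for i in range(16):
    bot.grab_frame('top'); fs.append(bot.observe()['force'])
print('force',np.mean(fs,0),np.std(fs,0))
E
```

```text
clock: 18.18
position: [0.498, -0.1099, 0.3292]
tool_rot: [3.141, -0.0, 0.837]
force: [0.6, -0.1, -3.4]
grip_width: 0.0059
finger_force: 118.1
clock: 18.92
position: [0.4881, -0.134, 0.3291]
tool_rot: [-3.141, -0.0, 0.839]
force: [-0.4, 0.1, -3.7]
grip_width: 0.0061
finger_force: 118.2
[ 0.40732376  0.26046755 -0.31584434  1.79083087  0.08950271  1.10429496
 -0.67083062]
lid 66 [ 0.5696 -0.1527  0.256 ] 0.2575
lid 137 [ 0.464  -0.0627  0.2535] 0.2545
clock 18.98 shift [-0.0029  0.7512  0.0055] turn [-0.     -0.0001  0.0006] rows>= 3.0
force [ 0.16196278 -0.01812683 -3.79281586] [0.45301822 0.51648773 0.38481279]
```

```bash
python3 -m inch '[[0,0.02,0,0,0,0,0],[0,0.07,0,0,0,0,0],[0,0.14,0,0,0,0,0],[0,0.21,0,0,0,0,0],[-0.001,0.28,0,0,0,0,0],[-0.001,0.35,0,0,0,0,0],[-0.002,0.42,0,0,0,0,0],[-0.003,0.49,0,0,0,0,0],[-0.003,0.56,0,0,0,0,0],[-0.003,0.63,0,0,0,0,0],[-0.003,0.69,0,0,0,0,0],[-0.003,0.73,0,0,0,0,0],[-0.003,0.751,0,0,0,0,0],[-0.003,0.751,0,0,0,0,0],[-0.003,0.751,0,0,0,0,0],[-0.003,0.751,0,0,0,0,0]]'
python3 - <<'E'
from h import *
to(.5994,-.2349,.29,48)
f=grab('side','s7'); W=cloud(f)
a=np.array([np.cos(np.radians(-42)),np.sin(np.radians(-42))]); b=np.array([-a[1],a[0]]); s=np.array([.6165,-.216])
d=W[...,:2]-s; q=d@a; r=d@b; z=W[...,2]
m=(abs(q)<.045)&(r>-.02)&(r<.07)&(z>.27)&(z<.345)
idx=np.argwhere(m)
for k in range(0,len(idx),max(1,len(idx)//45)):
    i,j=idx[k]; print((j,i),q[i,j].round(3),r[i,j].round(3),z[i,j].round(3))
E
```

```text
clock: 21.78
position: [0.5991, -0.2351, 0.3292]
tool_rot: [3.142, 0.0, 0.839]
force: [0.7, 0.3, -3.1]
grip_width: 0.0059
finger_force: 118.1
clock 21.77 shift [0.0016 0.0006 0.1962] turn [0.     0.     0.0005] rows>= 1.0
(np.int64(300), np.int64(115)) 0.015 -0.016 0.344
(np.int64(303), np.int64(117)) 0.005 -0.017 0.34
(np.int64(301), np.int64(118)) 0.011 -0.015 0.337
(np.int64(309), np.int64(118)) -0.016 -0.017 0.342
(np.int64(307), np.int64(119)) -0.008 -0.018 0.338
(np.int64(304), np.int64(120)) -0.0 -0.015 0.334
(np.int64(302), np.int64(121)) 0.0 -0.008 0.333
(np.int64(310), np.int64(121)) -0.018 -0.019 0.335
(np.int64(304), np.int64(122)) -0.002 -0.013 0.33
(np.int64(296), np.int64(123)) 0.002 0.011 0.332
(np.int64(304), np.int64(123)) -0.002 -0.013 0.327
(np.int64(295), np.int64(124)) -0.003 0.019 0.332
(np.int64(303), np.int64(124)) -0.003 -0.008 0.326
(np.int64(289), np.int64(125)) 0.001 0.035 0.333
(np.int64(297), np.int64(125)) -0.003 0.012 0.328
(np.int64(306), np.int64(125)) -0.009 -0.013 0.324
(np.int64(289), np.int64(126)) -0.001 0.037 0.331
(np.int64(297), np.int64(126
[... 747 characters left out ...]
.003 0.292
(np.int64(294), np.int64(137)) 0.021 0.003 0.288
(np.int64(279), np.int64(138)) 0.002 0.069 0.308
(np.int64(303), np.int64(138)) -0.016 0.005 0.295
(np.int64(302), np.int64(139)) -0.012 0.005 0.292
(np.int64(297), np.int64(140)) 0.01 0.003 0.283
(np.int64(279), np.int64(141)) 0.003 0.069 0.3
(np.int64(300), np.int64(141)) -0.001 0.003 0.283
(np.int64(297), np.int64(142)) 0.013 0.001 0.276
(np.int64(280), np.int64(143)) 0.003 0.066 0.294
(np.int64(281), np.int64(144)) -0.001 0.066 0.293
(np.int64(281), np.int64(146)) -0.003 0.069 0.289
(np.int64(282), np.int64(148)) -0.006 0.068 0.284
(np.int64(283), np.int64(150)) -0.001 0.061 0.276
(np.int64(283), np.int64(152)) -0.001 0.062 0.27
```

```bash
python3 -m inch '[[0.012,0.015,0.02,0,0,0,0],[0.012,0.015,0.06,0,0,0,0],[0.012,0.015,0.1,0,0,0,0],[0.012,0.015,0.13,0,0,0,0],[0.012,0.015,0.155,0,0,0,0],[0.012,0.015,0.17,0,0,0,0],[0.012,0.015,0.185,0,0,0,0],[0.012,0.015,0.2,0,0,0,0],[0.012,0.015,0.215,0,0,0,0],[0.012,0.015,0.23,0,0,0,0],[0.012,0.015,0.245,0,0,0,0],[0.012,0.015,0.26,0,0,0,0],[0.012,0.015,0.275,0,0,0,0],[0.012,0.015,0.29,0,0,0,0],[0.012,0.015,0.295,0,0,0,0],[0.012,0.015,0.295,0,0,0,0]]'
cat > fz.py <<'E'
from h import *
def beam(f):
    W=cloud(f); a=np.array([np.cos(np.radians(-42)),np.sin(np.radians(-42))]); b=np.array([-a[1],a[0]]); d=W[...,:2]-np.array([.6165,-.216])
    q=d@a; r=d@b; z=W[...,2]
    for n,l,h in(('arm',.035,.09),('saddle',-.012,.008),('bar',-.012,.012)):
        m=(q>l)&(q<h)&(abs(r-.002)<.008)&(z>.19)&(z<.325) if n!='bar' else (q>l)&(q<h)&(r>.015)&(r<.045)&(z>.19)&(z<.345)
        if m.sum(): print(n,m.sum(),np.median(z[m]).round(4),np.percentile(z[m],85).round(4),'q',np.median(q[m]).round(4))
if __name__=='__main__':
    beam(dict(np.load('side0.npz'))); print('--'); beam(grab('side'))
    fs=[]
    for i in range(16):
        bot.grab_frame('top'); fs.append(bot.observe()['force'])
    o=bot.observe(); print(o['clock'],o['position'],o['tool_rot'],'force',np.mean(fs,0),o['moment'])
E
python3 fz.py
```

```text
clock: 23.82
position: [0.6031, -0.2354, 0.2701]
tool_rot: [3.142, -0.0, 0.838]
force: [-0.6, 0.9, -1.4]
grip_width: 0.006
finger_force: 118.4
arm 41 0.3095 0.3116 q 0.0645
saddle 24 0.2829 0.2889 q -0.0062
--
arm 72 0.2879 0.2921 q 0.0617
saddle 42 0.2708 0.2752 q -0.0004
bar 36 0.2711 0.2736 q 0.0011
24.675 [ 0.60305647 -0.23538906  0.27007312] [-3.14153933e+00  8.39214416e-06  8.38410614e-01] force [-0.30598645 -0.02507146 -2.02240217] [-0.02160035  0.01198862 -0.05474428]
```

```bash
python3 -m inch '[[0,0,0.01,0,0,0,0],[0,0,0.025,0,0,0,0],[0,0,0.04,0,0,0,0],[0,0,0.055,0,0,0,0],[0,0,0.07,0,0,0,0],[0,0,0.085,0,0,0,0],[0,0,0.095,0,0,0,0],[0,0,0.1,0,0,0,0],[0,0,0.1,0,0,0,0],[0,0,0.1,0,0,0,0]]'
sed -i 's/range(16)/range(40)/' fz.py; python3 fz.py
```

```text
clock: 25.92
position: [0.6031, -0.2354, 0.2502]
tool_rot: [3.142, -0.0, 0.838]
force: [-0.5, -0.4, 0.6]
grip_width: 0.0061
finger_force: 118.6
arm 41 0.3095 0.3116 q 0.0645
saddle 24 0.2829 0.2889 q -0.0062
--
arm 44 0.2704 0.2731 q 0.0617
saddle 52 0.2535 0.31 q -0.0039
bar 36 0.2535 0.2557 q 0.002
27.975 [ 0.60307428 -0.23541488  0.25010077] [ 3.14157273e+00 -3.66086699e-05  8.38407341e-01] force [ 0.03661954 -0.17548898 -0.17889942] [-0.07715793  0.01311989 -0.0070736 ]
```

```bash
python3 -m inch '[[0,0,0.003,0,0,0,0],[0,0,0.006,0,0,0,0],[0,0,0.006,0,0,0,0],[0,0,0.006,0,0,0,0],[0,0,0.006,0,0,0,0.1],[0,0,0.006,0,0,0,0.16],[0,0,0.006,0,0,0,0.2],[0,0,0.006,0,0,0,0.25],[0,0,0.006,0,0,0,0.35],[0,0,0.006,0,0,0,0.5],[0,0,0.006,0,0,0,0.5],[0,0,0.006,0,0,0,0.5]]' 20
sed -i 's/range(40)/range(6)/' fz.py; python3 fz.py
```

```text
clock: 29.48
position: [0.6031, -0.2354, 0.2489]
tool_rot: [3.142, -0.0, 0.838]
force: [-0.1, -0.2, 1.3]
grip_width: 0.0426
finger_force: 0.0
arm 41 0.3095 0.3116 q 0.0645
saddle 24 0.2829 0.2889 q -0.0062
--
arm 44 0.2696 0.2709 q 0.0625
saddle 49 0.2499 0.2579 q -0.0011
bar 39 0.2507 0.2528 q 0.0015
29.825 [ 0.60307563 -0.23539768  0.24890382] [-3.14159260e+00 -3.42640482e-05  8.38400089e-01] force [-0.18763957  0.14776529  0.27787414] [ 0.03274568  0.01319834 -0.03409946]
```

```bash
python3 -m inch '[[0,0,-0.03,0,0,0,0.5],[0,0,-0.1,0,0,0,0.5],[0,0,-0.25,0,0,0,0.5],[0,0,-0.45,0,0,0,0.5],[0,0,-0.65,0,0,0,0.5],[-0.1,0,-0.8,0,0,0,0.5],[-0.3,-0.1,-0.85,0,0,0,0.5],[-0.5,-0.3,-0.85,0,0,0,0.5],[-0.5,-0.3,-0.85,0,0,0,0.5],[-0.5,-0.3,-0.85,0,0,0,0.5]]'
python3 - <<'E'
from h import *; from lev import lids; from fz import beam
for k in range(2):
    f=grab('side'); lids(f,.12,.25,(.45,.78),(-.35,-.05)); beam(f)
    [bot.grab_frame('side') for _ in range(10)]
f=grab('top'); lids(f,.12,.25,(.45,.78),(-.35,-.05)); beam(f)
o=bot.observe(); print(o['clock'],o['position'])
E
```

```text
clock: 31.08
position: [0.4919, -0.2696, 0.42]
tool_rot: [3.14, -0.001, 0.838]
force: [0.6, 0.2, -0.3]
grip_width: 0.0429
finger_force: 0.0
lid 126 [ 0.576  -0.17    0.1704] 0.1722
arm 43 0.2688 0.2704 q 0.0614
saddle 39 0.2488 0.2536 q -0.0003
bar 37 0.2492 0.2522 q 0.0014
lid 125 [ 0.5774 -0.1685  0.1704] 0.1722
arm 44 0.2691 0.2708 q 0.0623
saddle 41 0.2491 0.2537 q -0.0009
bar 36 0.2506 0.2525 q 0.0019
lid 118 [ 0.6782 -0.253   0.1745] 0.1788
lid 206 [ 0.5717 -0.1693  0.1689] 0.1739
arm 72 0.2704 0.2728 q 0.0617
saddle 38 0.2507 0.2536 q -0.0026
bar 48 0.2495 0.2525 q -0.0023
32.225 [ 0.49158226 -0.26966579  0.41890984]
```

```bash
python3 -c "
from workcell import bot
print(bot.job_done())"
```

```text
the job is handed in; nothing more can be done
None
```

I set the loose jar in the carrier's empty pocket and hung the carrier on the scale's hook. Before hand-in at about 32 s it hung level and still, with the arm sunk about 40 mm and the gripper clear; the job is handed in, but I got no verdict back.

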